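# Stack brass die plates on a two-row guide-pin jig

## Task

Slide the blue keeper of the stacking jig fully open, then thread every brass plate on the bench flat down over the pair of guide pins that its two holes match: the long plates on the widely spaced pins, the short ones on the narrow pair. When all the plates are stacked on their pins, slide the keeper fully closed again so that its lip covers them, and leave the jar, the doming block and the brush alone.

Things in the scene. Friction and masses are not known exactly. Their poses are not given: they have to be found in the camera images.
- long1: flat rectangular brass plate, 84 mm long (its x axis) x 32 mm wide (y) x 6 mm thick (z), plain edges, with two 9 mm round through-holes on its long centre line, 60 mm apart (at x = +-30 mm). Both faces alike, both ends alike. Origin at the centre of the solid (3 mm above the surface it lies on). About 120 g. May be absent (then None).
- long2: flat rectangular brass plate, 84 mm long (its x axis) x 32 mm wide (y) x 6 mm thick (z), plain edges, with two 9 mm round through-holes on its long centre line, 60 mm apart (at x = +-30 mm). Both faces alike, both ends alike. Origin at the centre of the solid (3 mm above the surface it lies on). About 120 g. May be absent (then None).
- long3: flat rectangular brass plate, 84 mm long (its x axis) x 32 mm wide (y) x 6 mm thick (z), plain edges, with two 9 mm round through-holes on its long centre line, 60 mm apart (at x = +-30 mm). Both faces alike, both ends alike. Origin at the centre of the solid (3 mm above the surface it lies on). About 120 g. May be absent (then None).
- short1: flat rectangular brass plate, 64 mm long (its x axis) x 32 mm wide (y) x 6 mm thick (z), plain edges, with two 9 mm round through-holes on its long centre line, 40 mm apart (at x = +-20 mm). Both faces alike, both ends alike. Origin at the centre of the solid (3 mm above the surface it lies on). About 90 g. May be absent (then None).
- short2: flat rectangular brass plate, 64 mm long (its x axis) x 32 mm wide (y) x 6 mm thick (z), plain edges, with two 9 mm round through-holes on its long centre line, 40 mm apart (at x = +-20 mm). Both faces alike, both ends alike. Origin at the centre of the solid (3 mm above the surface it lies on). About 90 g. May be absent (then None).
- short3: flat rectangular brass plate, 64 mm long (its x axis) x 32 mm wide (y) x 6 mm thick (z), plain edges, with two 9 mm round through-holes on its long centre line, 40 mm apart (at x = +-20 mm). Both faces alike, both ends alike. Origin at the centre of the solid (3 mm above the surface it lies on). About 90 g. May be absent (then None).
- pins_wide (a point): Point midway between the two steel pins of the wide row, on the upper face of its shoe, where the first plate comes to lie (fixed; 18 mm above the bench). z is up, x runs along the row; the pins stand at x = +-30 mm, 6 mm in diameter, straight for 20 mm above this face, then tapered to a 2 mm wide point 27 mm above it. At most three plates (18 mm) stack on it.
- pins_narrow (a point): Point midway between the two steel pins of the narrow row, on the upper face of its shoe, where the first plate comes to lie (fixed; 18 mm above the bench). z is up, x runs along the row; the pins stand at x = +-20 mm, 6 mm in diameter, straight for 20 mm above this face, then tapered to a 2 mm wide point 27 mm above it. At most three plates (18 mm) stack on it.
- shoe_wide: Aluminium block that carries the wide pin row, 92 mm (its x, along the row) x 40 mm, 8 mm high, origin under its centre, fixed on the jig's base. The two shoes stand end to end in one line, 104 mm apart centre to centre; which of them is at which end varies.
- shoe_narrow: Aluminium block that carries the narrow pin row, 92 mm (its x, along the row) x 40 mm, 8 mm high, origin under its centre, fixed on the jig's base. The two shoes stand end to end in one line, 104 mm apart centre to centre; which of them is at which end varies.
- jig: The jig's dark steel base plate, fixed to the bench: 10 mm thick, 222 mm along its y, from -51 to +115 mm along its x. Origin on its underside, on the line of the pins, midway between the two shoes (which stand at y = +-52 mm, their rows along y). x points from the pin line towards the keeper, roughly away from the robot.
- keeper (a joint): Travel (m) of the keeper, a blue bar 206 mm long (along the jig's y) that slides along the jig's +x: 0 = closed, 0.05 = fully open; about 2.5 N, stays where left. Its lip (39 to 44 mm above the bench) points to -x, its edge 10 mm + travel from the pin line: closed, it covers the plates' edges, 3 mm over a stack of three. Starts closed or nearly, in the way of the fingers.
- keeper_handle (a point): Centre of the top face of the keeper's black upright grip: a fin 14 mm thick (along the jig's x) x 50 mm long (along the jig's y), standing 25 mm above the keeper; its top is 69 mm above the bench. It rides with the keeper, 37 mm + travel from the pin line.
- jar: small glass jar with red cap, 36 mm across, 50 mm high, origin under its centre; bystander, leave it alone
- doming_block: steel doming block, a 45 mm cube with round hollows, origin under its centre; bystander, leave it alone
- brush: bench brush lying flat, handle to its -x; bystander, leave it alone
Not all that is in view belongs to the job. What is shaped like the short3 but purple is not meant.

How it is judged (in metres and radians):
On the way, in this order (a step that is already met when the one before it is completed fails the run):
1. the keeper is slid open (travel over 42 mm) (value of joint keeper above 0.042 m), for 0.2 s.
2. with the keeper still open (travel over 30 mm), every plate present lies threaded on its own pair of pins (horizontal distance between each of long1, long2, long3 and pins_wide below 0.004 m and z of long1 in the frame of pins_wide between 0 and 0.0175 m and angle between the x axis of each of long1, long2, long3 and the x axis of pins_wide, either way round below 0.1 rad and angle between the z axis of each of long1, long2, long3 and the z axis of pins_wide, either way round below 0.06 rad and z of long2 in the frame of pins_wide between 0 and 0.0175 m and z of long3 in the frame of pins_wide between 0 and 0.0175 m and horizontal distance between each of short1, short2, short3 and pins_narrow below 0.004 m and z of short1 in the frame of pins_narrow between 0 and 0.0175 m and angle between the x axis of each of short1, short2, short3 and the x axis of pins_narrow, either way round below 0.1 rad and angle between the z axis of each of short1, short2, short3 and the z axis of pins_narrow, either way round below 0.06 rad and z of short2 in the frame of pins_narrow between 0 and 0.0175 m and z of short3 in the frame of pins_narrow between 0 and 0.0175 m and value of joint keeper above 0.03 m), for 0.2 s.
At the end, for the whole second after the job is handed in: Every plate present is threaded over its matching pin pair (centre within 4 mm of the row's centre, in line within 0.1 rad, level within 0.06 rad, down in the stack: centre less than 17.5 mm above the shoe) and at rest, and the keeper is closed (travel under 5 mm) (horizontal distance between each of long1, long2, long3 and pins_wide below 0.004 m and z of long1 in the frame of pins_wide between 0 and 0.0175 m and angle between the x axis of each of long1, long2, long3 and the x axis of pins_wide, either way round below 0.1 rad and angle between the z axis of each of long1, long2, long3 and the z axis of pins_wide, either way round below 0.06 rad and z of long2 in the frame of pins_wide between 0 and 0.0175 m and z of long3 in the frame of pins_wide between 0 and 0.0175 m and horizontal distance between each of short1, short2, short3 and pins_narrow below 0.004 m and z of short1 in the frame of pins_narrow between 0 and 0.0175 m and angle between the x axis of each of short1, short2, short3 and the x axis of pins_narrow, either way round below 0.1 rad and angle between the z axis of each of short1, short2, short3 and the z axis of pins_narrow, either way round below 0.06 rad and z of short2 in the frame of pins_narrow between 0 and 0.0175 m and z of short3 in the frame of pins_narrow between 0 and 0.0175 m and linear speed of each of long1, long2, long3, short1, short2, short3 below 0.02 m/s and value of joint keeper below 0.005 m); the robot touches nothing.
It fails at once if the jar is moved more than 30 mm (distance of jar from where it was at the start of the episode above 0.03 m).
It fails at once if the doming block is moved more than 30 mm (distance of doming_block from where it was at the start of the episode above 0.03 m).
It fails at once if the brush is moved more than 30 mm (distance of brush from where it was at the start of the episode above 0.03 m).
Of long1, long2, long3, short1, short2, short3 only 4 to 6 are there at a start; the rules pass over those that are not, and their reading is None.
At some moment in a run one of long1, long2, long3, short1, short2, short3 may be knocked a few centimetres aside while the robot is not near it.
Once in a run the grip may slacken for a moment while it holds something.
It also fails if it takes over 210 s, if anything falls off the work surface, if the arm or the gripper's body presses on something with over 40 N, if the wrist force passes 120 N, or if a joint passes its speed limit or range.

## Robot

A 6-joint arm with a two-finger parallel gripper is mounted at the origin on the work surface. World frame = base frame: x ahead of the robot, y to its left, z up, the work surface at z = 0. Lengths are in mm, angles in degrees, forces in N, time in s.
With the tool pointing down it reaches from about 300 to 850 mm from the base axis. Payload 4.2 kg.
Tool frame: the origin (TCP) lies between the finger pads; the fingertips stand 11 mm ahead of it and the grasp point (between the pads) lies 8 mm behind it (env.tips_ahead is the distance from the TCP to the fingertips, in mm); z points along the fingers, y is the line along which they close (so a half turn about z gives the same grasp; the last joint's range is limited). The gripper opens to 91 mm and grips with 3 to 60 N. Pads are 32 mm wide; open, the fingers measure 118 mm over their backs; the gripper's body (76 mm by 178 mm) begins 60 mm behind the grasp point.
Start: joints at [74.485, 18.312, 89.639, -0, 72.044, -1.146], TCP at [142.705, 557.028, 196.976] pointing down, gripper open.
Joint ranges: [-177.97, 177.97], [-48.28, 115.42], [12.27, 149.76], [-77.06, 257.06], [2.81, 150.46], [-146.56, 146.56]. Speed limits (degrees/s): [147.25, 147.25, 180, 180, 180, 180].

## Interface

Orientations are given as [roll, pitch, yaw] about the fixed x, y, z axes, in that order (R = Rz(yaw) Ry(pitch) Rx(roll)).
In Python, from workcell import env, cams gives the robot as it stands.
- The arm moves only by the tool step_arm, never from a script. Its arguments are lists of equal length, an entry for each row: "linear": the shift along the tool's x, y, z in units of 30 cm (1.0 is 30 cm), a list of three; "turn": the turn about the tool's z in units of 360 degrees (1.0 is 360 degrees). In form: {"linear": [[tx, ty, tz], ...], "turn": [turn, ...]}. A call has 1 to 20 rows; each row is the pose to reach, as a shift and turn from the pose commanded when the call began, along the tool's axes at that moment, turning the shorter way round; what a row does not reach only later rows make up. A row lasts 1/8 s, in which the tool goes at most 62.5 mm and 10.7 degrees, less where a joint would pass 70% of its speed; a pose out of reach is approached as far as the arm can. A call with a number of a shift or a turn outside -1 to 1 is refused whole. A call with a gripper value outside its range is refused whole. "fingers" is the closure, from -1 (fully open) to 1 (shut), so that 0 is half open, set as the call begins (left out, the last holds). The fingers move at their own pace and stop on an object; "force" is the grip in N (left out, the last holds). Time passes only in rows, so rows that repeat a pose let the fingers close. It gives the time, the measured TCP pose, the force, the opening and the grip force at its end, in the units of the state.
- env.state(): the state, without advancing time (a new reading comes with each control period).
- cams.grab_frame(name): name is "scene" or "top"; returns a dict with "color" (480x640x3 uint8, blue, green, red), "fx", "fy", "cx", "cy" (pixels), "dist" ([k1, k2, p1, p2, k3] as OpenCV has them; the pictures are not rectified), "extrinsics" (4x4, takes a point from camera to world coordinates). Camera axes: x right, y down, z forward; pixel columns grow to the right and rows downward; lengths in mm; the calibration is good to about 2 mm. A picture is of the moment at which its call begins. There is no depth.
- env.job_done(): hands the job in; it is judged then, once.
The state is a dict: "time_s": time; "qpos": joint angles; "qvel": joint speeds; "effort": joint torques, N m; "ee_pos": TCP position; "ee_rot": TCP orientation; "force": force on the tool from outside, world axes, zero at the start; "torque": the same for the moment, N m; "gripper_width": finger opening in mm; "gripper_force": force on a finger pad.
Only numpy, scipy, OpenCV 4.12 (cv2) and the standard library are available. Lean on these libraries where they do the work, as an engineer would, in place of code of your own. Each camera call takes 0.05 s, during which the arm holds its last target. There are 200 camera calls.

## Working session

There is one attempt and no reset: what is moved stays moved. The work goes in short steps, Python scripts to look and compute and a tool call to move; the robot and the scene stay as the last step left them, time stands still between calls to the robot, and variables do not carry over. Pictures are saved under pics/ and viewed, at most 14 in all, crops included, and the job is handed in when it is done.

Besides the shell and the picture viewer there is one more tool, called after "Emit:" as a command line: name --pt "numbers of a row" for each row, then --argument value for the rest. step_arm: Moves the arm, as the interface text tells. Its arguments: {"type":"object","properties":{"linear":{"type":"array"},"turn":{"type":"array"},"fingers":{"type":"number"},"force":{"type":"number"}},"required":["linear","turn"]}

```bash
ls; mkdir -p pics; python3 - <<'E'
from workcell import env, cams
import cv2,pickle
for n in("scene","top"):
    f=cams.grab_frame(n); cv2.imwrite(f"pics/{n}0.png",f["color"]); pickle.dump(f,open(f"{n}0.pkl","wb"))
    print(n,f["fx"],f["fy"],f["cx"],f["cy"],f["dist"]);print(f["extrinsics"])
print(env.state(),env.tips_ahead)
E
```

```text
pics
scene 558.022436758701 558.022436758701 316.0842274503219 238.9001624680841 [-0.06687612  0.          0.          0.          0.        ]
[[-8.42892433e-01  4.10450078e-01 -3.47941201e-01  1.05085295e+03]
 [ 5.38071866e-01  6.38959653e-01 -5.49735600e-01  7.73439633e+02]
 [-3.31863016e-03 -6.50585348e-01 -7.59425896e-01  1.14793115e+03]
 [ 0.00000000e+00  0.00000000e+00  0.00000000e+00  1.00000000e+00]]
top 438.49259856229656 438.49259856229656 325.2438050687536 241.77774131036733 [-0.0100196  0.         0.         0.         0.       ]
[[-3.37774266e-03 -9.83037786e-01  1.83372031e-01  3.99332914e+02]
 [-9.99922119e-01  5.52336139e-03  1.11914197e-02 -2.34951333e+01]
 [-1.20144184e-02 -1.83319948e-01 -9.82979883e-01  1.00153733e+03]
 [ 0.00000000e+00  0.00000000e+00  0.00000000e+00  1.00000000e+00]]
{'time_s': 0.1, 'qpos': array([ 7.44843004e+01,  1.83464177e+01,  8.96996835e+01,  3.45027544e-04,
        7.20437014e+01, -1.14546682e+00]), 'qvel': array([ 0.0221463 , -0.04618144, -0.24688314,  0.00320317,  0.11644249,
        0.06312601]), 'effort': array([ 2.82935534e-04, -4.13330841e+01, -2.32509220e+01,  7.28898821e-02,
        4.22043179e-02, -2.91177139e-05]), 'ee_pos': array([142.57143116, 556.54731619, 196.21820592]), 'ee_rot': array([-1.79910222e+02, -2.12321784e-03,  1.65629659e+02]), 'force': array([-0.32675342,  0.20453035,  0.59766312]), 'torque': array([ 0.0018774 ,  0.00528233, -0.01883035]), 'gripper_force': 0.0, 'gripper_width': 91.29043631643508} 11.0
```

View pics/top0.png

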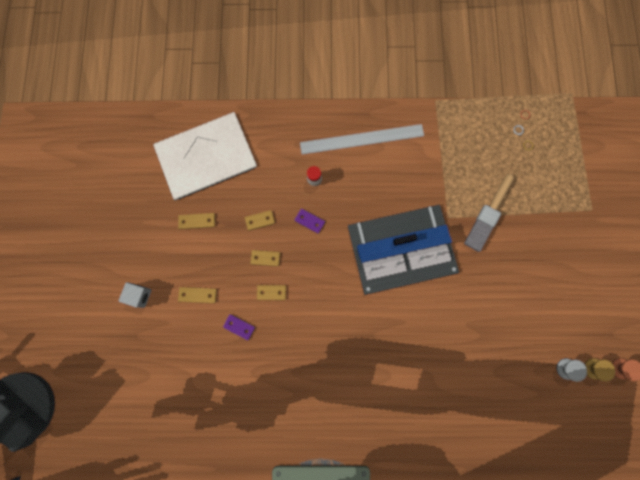

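View pics/scene0.png

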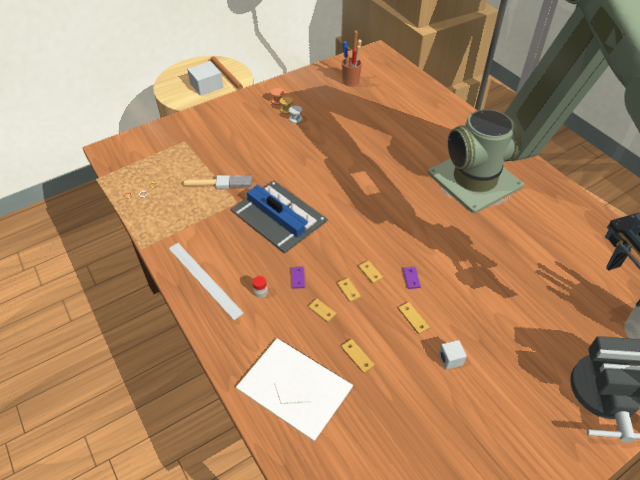

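```bash
cat > h.py <<'E'
import numpy as np, cv2, pickle
def load(n): return pickle.load(open(n,"rb"))
def grab(n):
    from workcell import cams
    return cams.grab_frame(n)
def K(f): return np.array([[f["fx"],0,f["cx"]],[0,f["fy"],f["cy"]],[0,0,1]]),np.array(f["dist"])
def cast(f,px,z):
    k,d=K(f); p=cv2.undistortPoints(np.float64(px).reshape(-1,1,2),k,d).reshape(-1,2)
    E=f["extrinsics"]; r=np.c_[p,np.ones(len(p))]@E[:3,:3].T; o=E[:3,3]
    return (o+r*((z-o[2])/r[:,2])[:,None])[:,:2]
def proj(f,P):
    k,d=K(f); W=np.linalg.inv(f["extrinsics"])
    return cv2.projectPoints(np.float64(P).reshape(-1,1,3),cv2.Rodrigues(W[:3,:3])[0],W[:3,3],k,d)[0].reshape(-1,2)
def plates(f,z=6,lo=(15,90,80),hi=(32,255,255),amin=100,amax=900):
    hsv=cv2.cvtColor(f["color"],cv2.COLOR_BGR2HSV); m=cv2.inRange(hsv,lo,hi)
    cs,_=cv2.findContours(m,cv2.RETR_EXTERNAL,cv2.CHAIN_APPROX_NONE); out=[]
    for c in cs:
        if not amin<cv2.contourArea(c)<amax: continue
        (x,y),(w,h),a=cv2.minAreaRect(cast(f,c[:,0],z).astype(np.float32))
        if w<h: w,h,a=h,w,a+90
        out.append((round(x,1),round(y,1),round((a+90)%180-90,1),round(w),round(h)))
    return out
E
python3 - <<'E'
from h import *
for n in("scene","top"):
    f=load(n+"0.pkl")
    print(n,*plates(f),sep="\n")
t=load("top0.pkl")["color"][190:310,330:480]; s=load("scene0.pkl")["color"][170:260,220:340]
cv2.imwrite("pics/c1.png",cv2.resize(t,None,fx=5,fy=5,interpolation=cv2.INTER_CUBIC))
cv2.imwrite("pics/c2.png",cv2.resize(s,None,fx=6,fy=6,interpolation=cv2.INTER_CUBIC))
E
```

```text
scene
(325.3, 819.9, -0.2, 97, 36)
(636.8, 293.7, -86.0, 88, 36)
(464.2, 283.3, 87.1, 88, 36)
(637.7, 145.0, -74.9, 69, 37)
(548.6, 130.4, 84.7, 70, 36)
(469.5, 115.4, 88.9, 69, 37)
(290.3, -619.6, 59.1, 98, 45)
(-374.5, -270.3, 38.1, 221, 106)
(328.8, -910.3, 89.4, 248, 68)
top
(297.9, -610.4, 83.4, 63, 48)
(464.6, 279.6, 87.3, 88, 35)
(468.9, 111.1, 89.8, 68, 34)
(548.6, 126.9, 85.3, 68, 36)
(637.2, 289.3, -87.5, 87, 36)
(637.9, 141.6, -74.9, 68, 37)
(1039.2, 240.7, -7.1, 81, 64)
(1055.3, 413.8, 3.8, 90, 51)
(1036.8, -363.3, 3.4, 151, 58)
(1055.0, -214.7, 30.9, 123, 69)
(1072.1, 632.4, -88.0, 150, 114)
(1054.4, 57.0, 32.9, 219, 86)
(1107.3, -636.3, -20.0, 67, 35)
(1134.1, 771.7, -13.4, 142, 73)
(1161.3, 447.4, 86.3, 131, 83)
(1129.1, -397.8, -2.2, 140, 57)
(1125.2, -757.3, -17.4, 187, 105)
(1181.6, -464.2, 22.1, 89, 64)
(1172.5, -15.7, -0.8, 96, 62)
(1186.8, 111.6, 85.6, 204, 80)
(1179.2, 192.6, 29.7, 134, 66)
(1157.9, 371.8, 43.6, 204, 91)
(1179.2, 594.6, 35.2, 90, 73)
(1171.0, 694.3, 10.9, 128, 80)
```

View pics/c1.png

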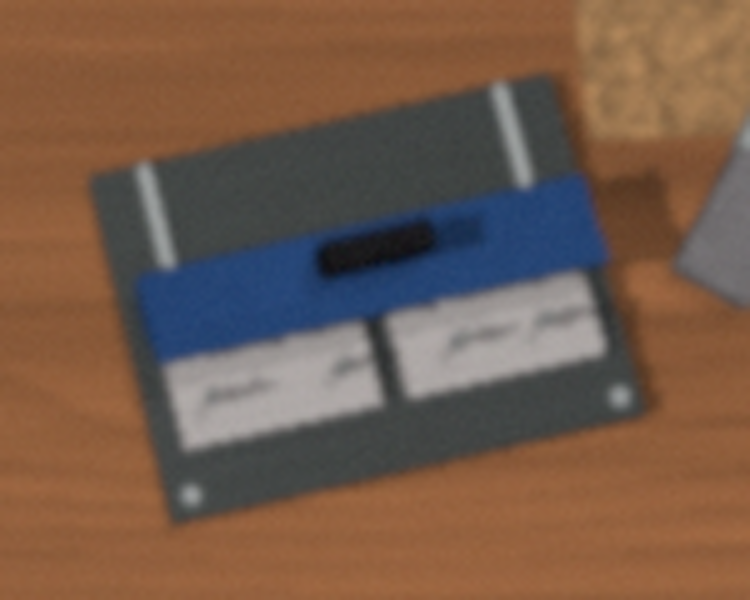

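View pics/c2.png

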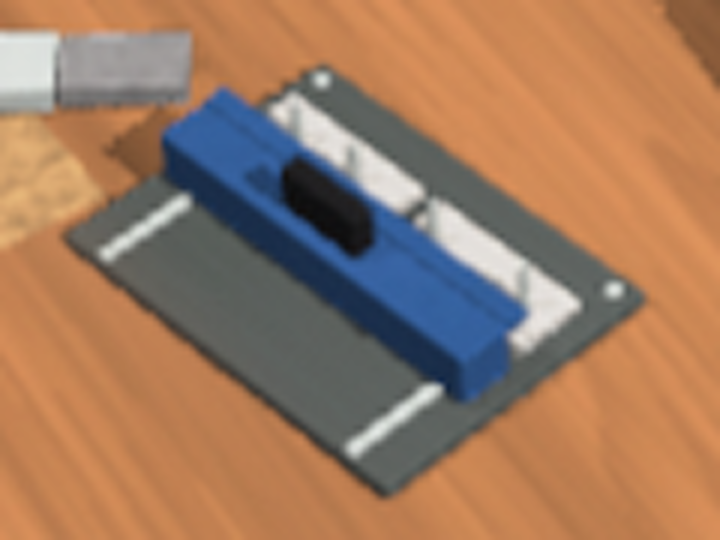

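```bash
cat >> h.py <<'E'
def rigid(A,B):  # B = R A + t
    a=A-A.mean(0); b=B-B.mean(0); th=np.arctan2((a[:,0]*b[:,1]-a[:,1]*b[:,0]).sum(),(a*b).sum())
    R=np.array([[np.cos(th),-np.sin(th)],[np.sin(th),np.cos(th)]]); t=B.mean(0)-R@A.mean(0)
    return R,t,np.degrees(th),np.linalg.norm(A@R.T+t-B,axis=1).max()
E
python3 - <<'E'
from h import *
M=np.array([[115,111],[115,-111],[-51,-111],[-51,111.]])
T=np.array([[92,177],[550,72],[648,410],[172,522]])/5+[330,190]
S=np.array([[388,487],[65,236],[325,68],[643,297]])/6+[220,170]
for f,p in((load("top0.pkl"),T),(load("scene0.pkl"),S)):
    B=cast(f,p-0.4,8); R,t,a,e=rigid(M,B); print(t,a,e, "handle",R@[37,0]+t,"wide",R@[0,52]+t,"narrow",R@[0,-52]+t)
f=load("scene0.pkl")
print(cast(f,np.array([[328,222],[328,190]])/6+[220,170],69)); f=load("top0.pkl"); print(cast(f,np.array([[377,246]])/5+[330,190],69))
for x in((296,108),(352,148),(435,205),(523,268)): print(cast(load("scene0.pkl"),np.array([x])/6+[220,170]-.4,45))
E
```

```text
[ 537.67367483 -197.05042987] 12.721413366205446 2.198007470317408 handle [ 573.76541037 -188.90263104] wide [ 526.22271431 -146.32690966] narrow [ 549.12463535 -247.77395009]
[ 536.51576866 -193.33034096] 12.627402016739502 3.839269893422082 handle [ 572.62082458 -185.24177266] wide [ 525.14805106 -142.58810021] narrow [ 547.88348626 -244.07258171]
[[ 589.34003748 -162.44194847]
 [ 579.41326869 -179.80279395]]
[[ 577.98992273 -186.18720178]]
[[ 554.93537533 -258.16439438]]
[[ 546.07482758 -220.69586138]]
[[ 532.55600621 -167.97694683]]
[[ 519.51938776 -112.55038949]]
```

```bash
cat > plan.py <<'E'
import numpy as np, json, os, sys
# usage: plan.py "x,y,z,yaw" ... : successive targets (call per target unless prefixed '+': same call as previous)
F="cmd.json"
c=json.load(open(F)) if os.path.exists(F) else [142.705,557.028,196.976,165.631]
def ax(w): w=np.radians(w); return np.array([[np.cos(w),np.sin(w),0],[np.sin(w),-np.cos(w),0],[0,0,-1]])
base=c[:]
for a in sys.argv[1:]:
    same=a[0]=="+"; v=np.array([float(s) for s in a.lstrip("+").split(",")])
    if not same: base=c[:]
    l=np.round(ax(base[3]).T@(v[:3]-base[:3])/300,3); t=round(((base[3]-v[3]+180)%360-180)/360,3)
    d=v[:3]-np.array(c[:3]); n=max(np.linalg.norm(d)/62.5,abs((c[3]-v[3]+180)%360-180)/10.7)
    p=np.array(base[:3])+ax(base[3])@(l*300); c=[*p,(base[3]-t*360)]
    print("same" if same else "NEW",l.tolist(),t,"minrows %.1f"%n, "" if abs(l).max()<=1 else "TOO FAR")
json.dump(list(map(float,c)),open(F,"w"))
E
python3 plan.py 287,309,197,145 431,61,197,124 576,-186.5,150,102.7
```

```text
NEW [-0.671, -0.682, -0.0] 0.057 minrows 4.6 
NEW [-0.867, -0.403, -0.0] 0.059 minrows 4.6 
NEW [-0.954, -0.059, 0.157] 0.059 minrows 4.6
```

Emit:
step_arm --pt "-0.671 -0.682 0" --pt "-0.671 -0.682 0" --pt "-0.671 -0.682 0" --pt "-0.671 -0.682 0" --pt "-0.671 -0.682 0" --pt "-0.671 -0.682 0" --turn '[0.057, 0.057, 0.057, 0.057, 0.057, 0.057]' --fingers 0 --force 25

```text
time_s: 0.85
ee_pos: [287.5, 307.0, 196.9]
ee_rot: [-180.0, 0.0, 144.9]
force: [0.1, 0.6, 0.2]
gripper_width: 45.8
gripper_force: 0.0
```

Emit:
step_arm --pt "-0.867 -0.403 0" --pt "-0.867 -0.403 0" --pt "-0.867 -0.403 0" --pt "-0.867 -0.403 0" --pt "-0.867 -0.403 0" --pt "-0.867 -0.403 0" --turn '[0.059, 0.059, 0.059, 0.059, 0.059, 0.059]'

```text
time_s: 1.6
ee_pos: [432.3, 60.2, 196.6]
ee_rot: [180.0, -0.0, 123.7]
force: [-0.5, -0.5, 0.1]
gripper_width: 45.6
gripper_force: 0.0
```

Emit:
step_arm --pt "-0.954 -0.059 0.157" --pt "-0.954 -0.059 0.157" --pt "-0.954 -0.059 0.157" --pt "-0.954 -0.059 0.157" --pt "-0.954 -0.059 0.157" --pt "-0.954 -0.059 0.157" --pt "-0.954 -0.059 0.157" --turn '[0.059, 0.059, 0.059, 0.059, 0.059, 0.059, 0.059]'

```text
time_s: 2.48
ee_pos: [575.8, -184.4, 149.5]
ee_rot: [-180.0, -0.1, 102.7]
force: [-0.0, 0.6, -0.4]
gripper_width: 45.8
gripper_force: 0.0
```

```bash
python3 plan.py 576,-186.5,63,102.7 622.8,-175.9,63,102.7
```

```text
NEW [0.0, 0.0, 0.29] -0.0 minrows 1.4 
NEW [0.001, 0.16, -0.0] -0.0 minrows 0.8
```

Emit:
step_arm --pt "0 0 0.1" --pt "0 0 0.2" --pt "0 0 0.25" --pt "0 0 0.29" --pt "0 0 0.29" --turn '[0, 0, 0, 0, 0]'

```text
time_s: 3.1
ee_pos: [575.8, -186.0, 62.7]
ee_rot: [-180.0, -0.0, 102.7]
force: [-0.1, -1.1, 0.2]
gripper_width: 45.4
gripper_force: 0.0
```

Emit:
step_arm --pt "0 0 0" --pt "0 0 0" --pt "0 0 0" --pt "0 0 0" --pt "0 0 0" --pt "0 0 0" --turn '[0, 0, 0, 0, 0, 0]' --fingers 1

```text
time_s: 3.85
ee_pos: [575.9, -186.6, 62.8]
ee_rot: [-180.0, -0.0, 102.6]
force: [-0.7, -0.1, -0.3]
gripper_width: 0.2
gripper_force: 0.0
```

Emit:
step_arm --pt "0 0.02 0" --pt "0 0.04 0" --pt "0 0.06 0" --pt "0 0.08 0" --pt "0 0.1 0" --pt "0 0.12 0" --pt "0 0.13 0" --pt "0 0.14 0" --pt "0 0.15 0" --pt "0.001 0.16 0" --pt "0.001 0.16 0" --turn '[0, 0, 0, 0, 0, 0, 0, 0, 0, 0, 0]'

```text
time_s: 5.22
ee_pos: [622.9, -175.7, 62.8]
ee_rot: [180.0, -0.0, 102.6]
force: [0.2, 0.4, 0.4]
gripper_width: 0.3
gripper_force: 0.0
```

```bash
python3 - <<'E'
from h import *
f=grab("scene"); pickle.dump(f,open("s1.pkl","wb"));g=grab("top"); pickle.dump(g,open("t1.pkl","wb"))
a=cv2.resize(f["color"][140:270,200:350],(400,347),interpolation=cv2.INTER_CUBIC)
b=cv2.resize(g["color"][190:320,330:480],(400,347),interpolation=cv2.INTER_CUBIC)
cv2.imwrite("pics/m1.png",np.hstack([a,b]))
E
```

```text
(no output)
```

View pics/m1.png

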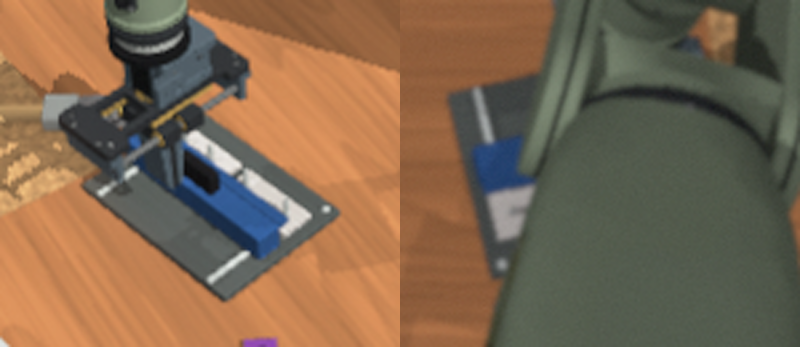

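```bash
python3 - <<'E'
from h import *
f=load("s1.pkl")
P=np.array([[623,-176,52],[623,-176,69],[623,-176,120],[576,-186.5,69],[552,-192,69]])
print((proj(f,P)-[200,140])*2.667)
print(cast(f,np.array([[200,168],[187,153],[214,180]])/2.667+[200,140],69))
c=cv2.resize(f["color"][160:240,230:320],None,fx=8,fy=7,interpolation=cv2.INTER_CUBIC);cv2.imwrite("pics/m2.png",c)
E
```

```text
[[164.5612843  195.23490484]
 [163.25781585 183.60927379]
 [159.21731038 147.50713341]
 [198.78100166 159.20224315]
 [216.46231951 146.93452365]]
[[ 581.16109133 -174.98586653]
 [ 581.71091728 -200.74206988]
 [ 577.68778421 -152.77101147]]
```

View pics/m2.png

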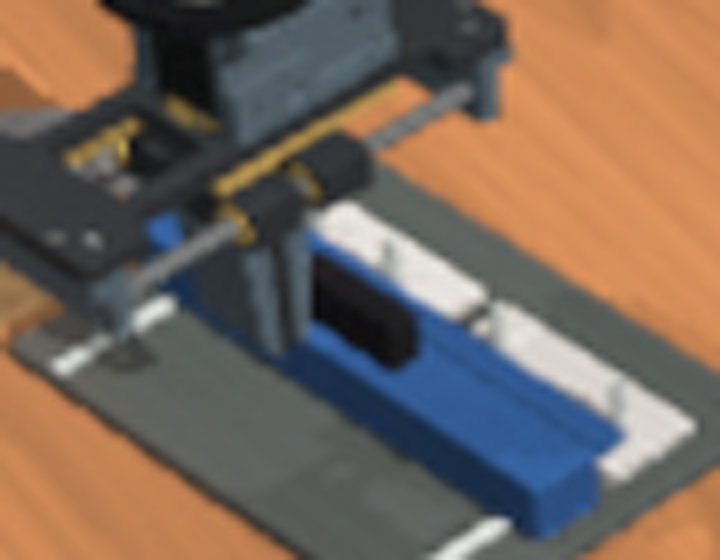

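```bash
python3 - <<'E'
from h import *
from workcell import env
print(env.state()["gripper_width"],env.tips_ahead)
f=load("s1.pkl"); a=np.radians(12.7); u=np.array([np.cos(a),np.sin(a)]); v=np.array([-u[1],u[0]])
for z in(52,69):
  for i,j in((13,16),(13,-16),(-13,16),(0,16)):
    print(z,i,j,((proj(f,[*(np.array([623,-176])+i*u+j*v),z])-[230,160])*[8,7]).round())
for i in(30,44,37): 
  for j in (-25,25): print("fin",i,j,((proj(f,[*(np.array([537,-195])+i*u+j*v),69])-[230,160])*[8,7]).round())
E
```

```text
0.34217099731977857 11.0
52 13 16 [[256. 412.]]
52 13 -16 [[193. 369.]]
52 -13 16 [[314. 376.]]
52 0 16 [[285. 394.]]
69 13 16 [[252. 381.]]
69 13 -16 [[189. 338.]]
69 -13 16 [[311. 346.]]
69 0 16 [[282. 363.]]
fin 30 -25 [[329. 233.]]
fin 30 25 [[429. 298.]]
fin 44 -25 [[299. 251.]]
fin 44 25 [[398. 316.]]
fin 37 -25 [[314. 242.]]
fin 37 25 [[413. 307.]]
```

Emit:
step_arm --pt "0 0 0.06" --pt "0 0 0.1" --pt "0 0 0.124" --pt "0 0 0.128" --pt "0 0 0.13" --pt "0 0 0.13" --pt "0 0 0.13" --turn '[0, 0, 0, 0, 0, 0, 0]'

```text
time_s: 6.2
ee_pos: [622.9, -175.9, 24.2]
ee_rot: [180.0, 0.0, 102.6]
force: [0.4, -0.6, -0.0]
gripper_width: 0.0
gripper_force: 0.0
```

```bash
python3 - <<'E'
from h import *
f=grab("scene"); pickle.dump(f,open("s2.pkl","wb"))
c=cv2.resize(f["color"][160:240,230:320],None,fx=8,fy=7,interpolation=cv2.INTER_CUBIC);cv2.imwrite("pics/m3.png",c)
E
```

```text
(no output)
```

View pics/m3.png

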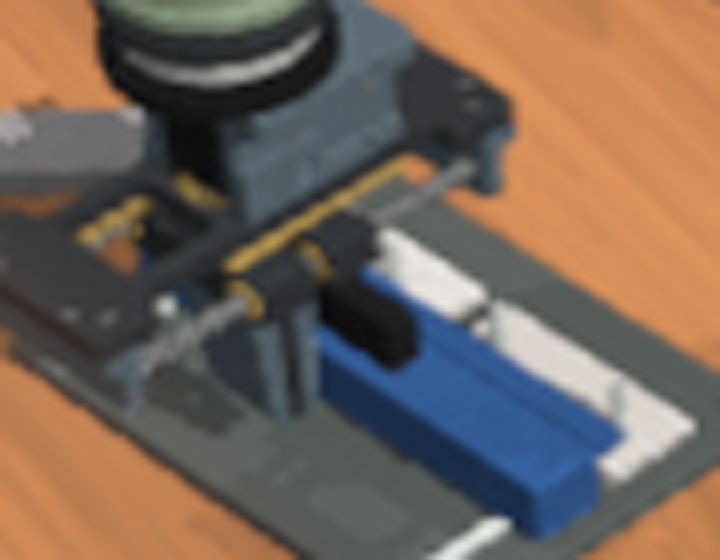

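Emit:
step_arm --pt "0 0 0.005" --pt "0 0 0.01" --pt "0 0 0.013" --pt "0 0 0.013" --turn '[0, 0, 0, 0]'

```text
time_s: 6.75
ee_pos: [622.6, -175.7, 19.7]
ee_rot: [-180.0, -0.0, 102.6]
force: [0.1, 0.6, -0.4]
gripper_width: 0.3
gripper_force: 0.0
```

Emit:
step_arm --pt "0 0 0.01" --pt "0 0 0.02" --pt "0 0 0.027" --pt "0 0 0.027" --turn '[0, 0, 0, 0]'

```text
time_s: 7.25
ee_pos: [622.5, -175.7, 11.5]
ee_rot: [-180.0, -0.0, 102.6]
force: [-0.4, 0.4, -0.8]
gripper_width: 0.5
gripper_force: 0.0
```

Emit:
step_arm --pt "0 0 0.008" --pt "0 0 0.015" --pt "0 0 0.02" --pt "0 0 0.025" --pt "0 0 0.025" --turn '[0, 0, 0, 0, 0]'

```text
time_s: 7.88
ee_pos: [622.7, -175.8, 4.2]
ee_rot: [-180.0, -0.0, 102.6]
force: [0.6, -0.1, 0.6]
gripper_width: 0.6
gripper_force: 0.0
```

Emit:
step_arm --pt "0 0 0.005" --pt "0 0 0.01" --pt "0 0 0.013" --pt "0 0 0.013" --turn '[0, 0, 0, 0]'

```text
time_s: 8.38
ee_pos: [622.6, -175.7, 0.3]
ee_rot: [-180.0, -0.0, 102.6]
force: [-0.4, -0.2, -0.2]
gripper_width: 0.6
gripper_force: 0.0
```

Emit:
step_arm --pt "0 0 0.003" --pt "0 0 0.006" --pt "0 0 0.008" --pt "0 0 0.01" --pt "0 0 0.01" --turn '[0, 0, 0, 0, 0]'

```text
time_s: 9.0
ee_pos: [622.7, -175.8, -2.7]
ee_rot: [-180.0, -0.0, 102.6]
force: [0.8, 0.5, -0.6]
gripper_width: 0.3
gripper_force: 0.0
```

Emit:
step_arm --pt "0 0 0.003" --pt "0 0 0.006" --pt "0 0 0.008" --pt "0 0 0.01" --pt "0 0 0.01" --turn '[0, 0, 0, 0, 0]'

```text
time_s: 9.62
ee_pos: [622.7, -175.8, -5.6]
ee_rot: [180.0, -0.0, 102.6]
force: [-0.7, -0.5, 0.4]
gripper_width: 0.2
gripper_force: 0.0
```

```bash
python3 - <<'E'
from h import *
f=grab("scene"); pickle.dump(f,open("s3.pkl","wb"))
c=cv2.resize(f["color"][160:240,230:320],None,fx=8,fy=7,interpolation=cv2.INTER_CUBIC);cv2.imwrite("pics/m4.png",c)
E
```

```text
(no output)
```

View pics/m4.png

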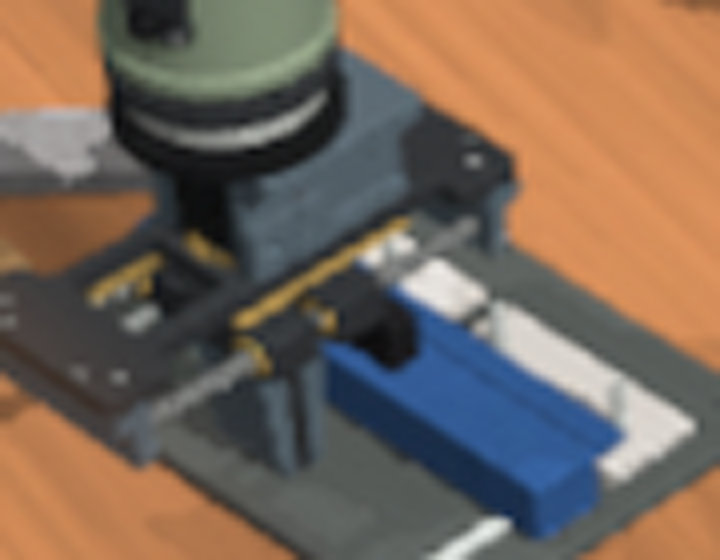

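Emit:
step_arm --pt "0 0 0.004" --pt "0 0 0.008" --pt "0 0 0.008" --turn '[0, 0, 0]'

```text
time_s: 10.05
ee_pos: [622.9, -175.8, -6.7]
ee_rot: [180.0, 0.0, 102.6]
force: [-1.9, 0.3, 6.4]
gripper_width: 0.4
gripper_force: 3.5
```

Emit:
step_arm --pt "0 0 0.004" --pt "0 0 0.008" --pt "0 0 0.008" --turn '[0, 0, 0]'

```text
time_s: 10.42
ee_pos: [622.9, -175.8, -6.7]
ee_rot: [179.9, 0.0, 102.6]
force: [-5.5, 2.4, 18.3]
gripper_width: 0.4
gripper_force: 9.6
```

```bash
echo '[622.8,-175.9,-10.2,102.7]' > cmd.json; python3 plan.py 622.8,-175.9,90,102.7 +578,-185,90,102.7 +578,-185,34,102.7
```

```text
NEW [0.0, 0.0, -0.334] 0.0 minrows 1.6 
same [0.003, -0.152, -0.334] 0.0 minrows 0.7 
same [0.003, -0.152, -0.147] 0.0 minrows 0.9
```

Emit:
step_arm --pt "0 0 -0.15" --pt "0 0 -0.334" --pt "0 0 -0.334" --pt "0.003 -0.152 -0.334" --pt "0.003 -0.152 -0.334" --pt "0.003 -0.152 -0.25" --pt "0.003 -0.152 -0.18" --pt "0.003 -0.152 -0.147" --pt "0.003 -0.152 -0.147" --turn '[0, 0, 0, 0, 0, 0, 0, 0, 0]' --fingers 0

```text
time_s: 11.55
ee_pos: [577.8, -184.6, 32.7]
ee_rot: [-179.9, -0.1, 102.6]
force: [0.7, -0.3, 0.1]
gripper_width: 45.5
gripper_force: 0.0
```

Emit:
step_arm --pt "0 0 0" --pt "0 0 0" --pt "0 0 0" --pt "0 0 0" --pt "0 0 0" --pt "0 0 0" --turn '[0, 0, 0, 0, 0, 0]' --fingers 1

```text
time_s: 12.3
ee_pos: [578.8, -184.9, 34.3]
ee_rot: [179.9, 0.0, 102.6]
force: [2.1, 1.4, 2.8]
gripper_width: 13.8
gripper_force: 25.0
```

Emit:
step_arm --pt "0 0.02 0" --pt "0 0.04 0" --pt "0 0.06 0" --pt "0 0.08 0" --pt "0 0.1 0" --pt "0 0.12 0" --pt "0 0.14 0" --pt "0 0.15 0" --pt "0 0.16 0" --pt "0 0.16 0" --turn '[0, 0, 0, 0, 0, 0, 0, 0, 0, 0]'

```text
time_s: 13.55
ee_pos: [622.0, -175.0, 33.8]
ee_rot: [-179.7, -0.0, 102.7]
force: [-4.9, -1.9, 4.5]
gripper_width: 14.7
gripper_force: 2.5
```

Emit:
step_arm --pt "0 0 0" --pt "0 0 0" --pt "0 0 0" --pt "0 0 0" --pt "0 0 0" --pt "0 0 0" --turn '[0, 0, 0, 0, 0, 0]' --fingers 1

```text
time_s: 14.3
ee_pos: [621.7, -175.0, 33.3]
ee_rot: [-179.6, -0.1, 102.7]
force: [-4.6, -2.4, 3.9]
gripper_width: 13.9
gripper_force: 25.0
```

Emit:
step_arm --pt "0 0.01 0" --pt "0 0.02 0" --pt "0 0.02 0" --turn '[0, 0, 0]'

```text
time_s: 14.68
ee_pos: [621.5, -174.9, 33.2]
ee_rot: [-178.9, -0.2, 102.7]
force: [-18.2, -6.2, 12.6]
gripper_width: 13.9
gripper_force: 25.1
```

```bash
python3 - <<'E'
import json;c=json.load(open("cmd.json"));import numpy as np
w=np.radians(c[3]);c[0]+=54*np.sin(w);c[1]-=54*np.cos(w);json.dump(c,open("cmd.json","w"));print(c)
E
python3 plan.py 621.5,-175,34,102.7 +621.5,-175,130,102.7  +625,60,150,97  637,291.5,100,93.3
```

```text
[np.float64(630.7966285852276), np.float64(-173.1753107938849), 33.89999999999999, 102.7]
NEW [0.001, -0.032, -0.0] 0.0 minrows 0.2 
same [0.001, -0.032, -0.32] 0.0 minrows 1.5 
same [0.762, 0.152, -0.387] 0.016 minrows 3.8 
NEW [0.762, 0.133, 0.167] 0.01 minrows 3.8
```

Emit:
step_arm --pt "0.001 -0.032 0" --pt "0.001 -0.032 0" --pt "0.001 -0.032 0" --pt "0.001 -0.032 0" --pt "0.001 -0.032 -0.15" --pt "0.001 -0.032 -0.32" --pt "0.762 0.152 -0.387" --pt "0.762 0.152 -0.387" --pt "0.762 0.152 -0.387" --pt "0.762 0.152 -0.387" --pt "0.762 0.152 -0.387" --turn '[0, 0, 0, 0, 0, 0, 0.016, 0.016, 0.016, 0.016, 0.016]' --fingers 0

```text
time_s: 16.05
ee_pos: [625.5, 63.6, 150.2]
ee_rot: [179.9, -0.0, 97.2]
force: [0.4, -0.8, 0.2]
gripper_width: 45.3
gripper_force: 0.0
```

Emit:
step_arm --pt "0.762 0.133 0.167" --pt "0.762 0.133 0.167" --pt "0.762 0.133 0.167" --pt "0.762 0.133 0.167" --pt "0.762 0.133 0.167" --pt "0.762 0.133 0.167" --turn '[0.01, 0.01, 0.01, 0.01, 0.01, 0.01]'

```text
time_s: 16.8
ee_pos: [637.8, 290.3, 99.5]
ee_rot: [-180.0, 0.1, 93.2]
force: [0.1, 1.0, -0.2]
gripper_width: 45.6
gripper_force: 0.0
```

```bash
python3 - <<'E'
from h import *
for n in("scene","top"):
    f=grab(n); pickle.dump(f,open(n[0]+"4.pkl","wb")); print(n,*[p for p in plates(f) if 300<p[0]<800 and abs(p[1])<400],sep="\n")
f=load("s4.pkl");g=load("t4.pkl")
a=cv2.resize(f["color"][165:260,225:335],(400,345),interpolation=cv2.INTER_CUBIC)
b=cv2.resize(g["color"][200:298,345:465],(400,327),interpolation=cv2.INTER_CUBIC)
b=cv2.copyMakeBorder(b,0,18,0,0,cv2.BORDER_CONSTANT)
cv2.imwrite("pics/m5.png",np.hstack([a,b]))
E
```

```text
scene
(636.7, 293.6, -86.6, 88, 36)
(464.2, 283.3, 87.1, 88, 36)
(554.6, 117.4, 77.7, 46, 25)
top
(464.7, 280.7, 87.4, 90, 35)
(468.9, 111.2, 89.8, 68, 34)
(548.8, 126.8, 85.6, 69, 36)
(637.9, 284.4, -86.5, 78, 37)
(637.8, 141.6, -74.7, 68, 36)
```

View pics/m5.png

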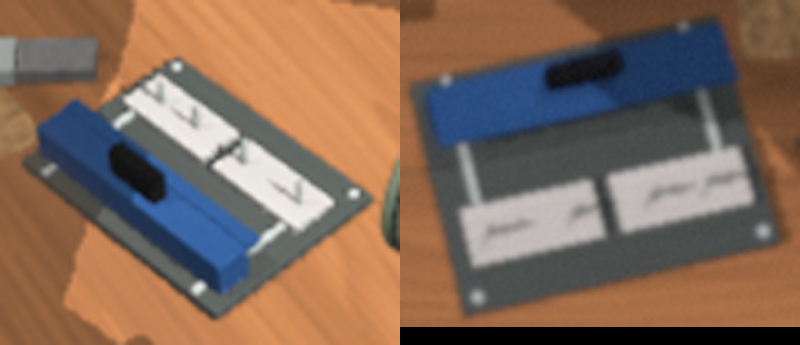

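```bash
python3 - <<'E'
from h import *
a=np.radians(12.7);U=np.array([[np.cos(a),np.sin(a)],[-np.sin(a),np.cos(a)]])
for n,roi in(("s4.pkl",(165,260,225,335)),("t4.pkl",(200,298,345,465))):
    f=load(n); r0,r1,c0,c1=roi; g=f["color"][r0:r1,c0:c1]
    m=((g.min(2)>135)).astype(np.uint8)*255
    m=cv2.morphologyEx(m,cv2.MORPH_CLOSE,np.ones((3,3)))
    cs,_=cv2.findContours(m,cv2.RETR_EXTERNAL,cv2.CHAIN_APPROX_NONE)
    for c in cs:
        if cv2.contourArea(c)<150: continue
        (x,y),wh,_a=cv2.minAreaRect(cast(f,c[:,0]+[c0,r0],18).astype(np.float32)); print(n,x,y,wh,_a,"uv",U@[x,y])
    # white screws dots
    for c in cs:
        A=cv2.contourArea(c)
        if 3<A<40:
            M=cv2.moments(c); p=cast(f,[[M["m10"]/M["m00"]+c0,M["m01"]/M["m00"]+r0]],10)[0]; print("  dot",A,p,U@p)
E
```

```text
s4.pkl 547.3448486328125 -191.70147705078125 (81.20848083496094, 207.5883331298828) 6.7608819007873535 uv [ 491.80896519 -307.34310043]
  dot 6.5 [621.93090633 -88.60259058] [ 587.23613984 -223.16403692]
  dot 4.0 [ 474.60146001 -105.77704662] [ 439.73543664 -207.52849249]
  dot 23.5 [ 629.06974918 -387.74237737] [ 528.43558095 -516.55467991]
t4.pkl 544.8514404296875 -140.73927307128906 (80.80587005615234, 92.47303771972656) 11.924622535705566 uv [ 500.58040647 -257.07954369]
t4.pkl 556.846923828125 -244.25662231445312 (58.49073028564453, 92.3174057006836) 13.533546447753906 uv [ 489.52451858 -360.70145526]
  dot 4.0 [ 476.66130807 -108.19704706] [ 441.21286166 -210.3421363 ]
  dot 4.0 [ 519.86086899 -302.90421731] [ 440.54989329 -409.78296633]
```

```bash
python3 plan.py 637.3,290.3,20,93.3 +637.3,290.3,-15,93.3
```

```text
NEW [-0.004, 0.001, 0.266] 0.0 minrows 1.3 
same [-0.004, 0.001, 0.383] 0.0 minrows 0.6
```

Emit:
step_arm --pt "-0.004 0.001 0.14" --pt "-0.004 0.001 0.266" --pt "-0.004 0.001 0.33" --pt "-0.004 0.001 0.36" --pt "-0.004 0.001 0.383" --pt "-0.004 0.001 0.383" --pt "-0.004 0.001 0.383" --turn '[0, 0, 0, 0, 0, 0, 0]'

```text
time_s: 17.77
ee_pos: [638.5, 290.9, -14.1]
ee_rot: [179.9, -0.0, 93.3]
force: [-0.4, -0.6, 0.5]
gripper_width: 45.5
gripper_force: 0.0
```

Emit:
step_arm --pt "0 0 0" --pt "0 0 0" --pt "0 0 0" --pt "0 0 0" --pt "0 0 0" --turn '[0, 0, 0, 0, 0]' --fingers 1 --force 30

```text
time_s: 18.4
ee_pos: [638.1, 290.7, -14.6]
ee_rot: [180.0, -0.0, 93.3]
force: [-0.8, 0.6, 4.7]
gripper_width: 31.7
gripper_force: 30.0
```

```bash
python3 plan.py 637.3,290.3,110,93.3 +585,90,110,97 525.7,-145.9,60,102.7 525.7,-145.9,40,102.7 +525.7,-145.9,20,102.7
```

```text
NEW [-0.0, -0.0, -0.417] 0.0 minrows 2.0 
same [-0.657, -0.213, -0.417] -0.01 minrows 3.3 
NEW [-0.756, -0.291, 0.167] -0.016 minrows 4.0 
NEW [-0.0, -0.0, 0.067] 0.0 minrows 0.3 
same [-0.0, -0.0, 0.133] 0.0 minrows 0.3
```

Emit:
step_arm --pt "0 0 -0.1" --pt "0 0 -0.25" --pt "0 0 -0.417" --pt "0 0 -0.417" --pt "-0.657 -0.213 -0.417" --pt "-0.657 -0.213 -0.417" --pt "-0.657 -0.213 -0.417" --pt "-0.657 -0.213 -0.417" --pt "-0.657 -0.213 -0.417" --turn '[0, 0, 0, 0, -0.01, -0.01, -0.01, -0.01, -0.01]'

```text
time_s: 19.52
ee_pos: [584.7, 89.3, 109.0]
ee_rot: [-179.9, -0.0, 96.7]
force: [0.5, 1.0, -0.7]
gripper_width: 31.1
gripper_force: 30.0
```

Emit:
step_arm --pt "-0.756 -0.291 0" --pt "-0.756 -0.291 0" --pt "-0.756 -0.291 0" --pt "-0.756 -0.291 0" --pt "-0.756 -0.291 0" --pt "-0.756 -0.291 0.167" --pt "-0.756 -0.291 0.167" --pt "-0.756 -0.291 0.167" --pt "-0.756 -0.291 0.167" --turn '[-0.016, -0.016, -0.016, -0.016, -0.016, -0.016, -0.016, -0.016, -0.016]'

```text
time_s: 20.65
ee_pos: [527.4, -145.1, 61.4]
ee_rot: [179.8, 0.1, 102.7]
force: [0.3, 0.3, -1.0]
gripper_width: 31.4
gripper_force: 30.0
```

Emit:
step_arm --pt "0 0 0.03" --pt "0 0 0.067" --pt "0 0 0.08" --pt "0 0 0.09" --pt "0 0 0.1" --pt "0 0 0.11" --pt "0 0 0.12" --pt "0 0 0.133" --pt "0 0 0.133" --turn '[0, 0, 0, 0, 0, 0, 0, 0, 0]'

```text
time_s: 21.78
ee_pos: [525.5, -145.4, 19.6]
ee_rot: [-180.0, -0.0, 102.6]
force: [-0.8, 0.0, -1.2]
gripper_width: 31.3
gripper_force: 30.0
```

Emit:
step_arm --pt "0 0 0.015" --pt "0 0 0.03" --pt "0 0 0.04" --pt "0 0 0.046" --pt "0 0 0.05" --pt "0 0 0.05" --turn '[0, 0, 0, 0, 0, 0]'

```text
time_s: 22.52
ee_pos: [525.8, -145.5, 4.9]
ee_rot: [-180.0, -0.0, 102.6]
force: [0.3, 0.2, -0.2]
gripper_width: 31.8
gripper_force: 30.0
```

```bash
python3 - <<'E'
import json;c=json.load(open("cmd.json"));c[2]-=15;json.dump(c,open("cmd.json","w"));print(c)
E
python3 plan.py 525.7,-145.9,3.2,102.7 +525.7,-145.9,100,102.7 500,60,110,95
```

```text
[525.8151422004299, -145.75221548527213, 5.099999999999987, 102.7]
NEW [-0.0, -0.0, 0.006] 0.0 minrows 0.0 
same [-0.0, -0.0, -0.316] 0.0 minrows 1.5 
NEW [0.688, 0.067, -0.034] 0.021 minrows 3.3
```

Emit:
step_arm --pt "0 0 0.004" --pt "0 0 0.006" --pt "0 0 0.006" --turn '[0, 0, 0]'

```text
time_s: 22.9
ee_pos: [525.8, -145.5, 3.4]
ee_rot: [180.0, 0.0, 102.6]
force: [-0.3, -0.5, 0.8]
gripper_width: 31.3
gripper_force: 30.0
```

Emit:
step_arm --pt "0 0 0.006" --pt "0 0 0.006" --pt "0 0 0.006" --pt "0 0 0.006" --pt "0 0 -0.1" --pt "0 0 -0.25" --pt "0 0 -0.316" --pt "0 0 -0.316" --turn '[0, 0, 0, 0, 0, 0, 0, 0]' --fingers 0

```text
time_s: 23.9
ee_pos: [526.9, -145.8, 99.5]
ee_rot: [179.8, 0.1, 102.6]
force: [-0.3, 0.2, -0.9]
gripper_width: 45.8
gripper_force: 0.0
```

Emit:
step_arm --pt "0.688 0.067 -0.034" --pt "0.688 0.067 -0.034" --pt "0.688 0.067 -0.034" --pt "0.688 0.067 -0.034" --pt "0.688 0.067 -0.034" --turn '[0.021, 0.021, 0.021, 0.021, 0.021]'

```text
time_s: 24.52
ee_pos: [499.2, 61.5, 106.9]
ee_rot: [-179.9, 0.0, 95.2]
force: [0.7, -0.3, -0.7]
gripper_width: 45.8
gripper_force: 0.0
```

```bash
python3 - <<'E'
from h import *
f=grab("top"); pickle.dump(f,open("t5.pkl","wb")); print(*[p for p in plates(f) if 300<p[0]<800 and abs(p[1])<450],sep="\n")
print([p for p in plates(f,24,amin=30) if 300<p[0]<800 and p[1]<0])
f=grab("scene"); pickle.dump(f,open("s5.pkl","wb"));print(*[p for p in plates(f) if 300<p[0]<800 and abs(p[1])<450],sep="\n")
E
```

```text
(465.8, 296.6, 85.8, 54, 36)
(527.9, -147.1, -77.3, 84, 32)
[(525.5, -144.8, -77.3, 82, 31)]
(464.2, 283.3, 87.1, 88, 36)
(637.7, 145.4, -75.5, 69, 37)
(548.7, 131.1, 84.9, 70, 36)
(469.7, 114.8, 89.4, 70, 37)
(516.7, -157.1, -77.6, 89, 35)
```

```bash
python3 plan.py 464.6,280.9,60,87.3 464.6,280.9,-15,87.3
```

```text
NEW [0.744, -0.052, 0.167] 0.022 minrows 3.7 
NEW [-0.0, 0.0, 0.25] -0.0 minrows 1.2
```

Emit:
step_arm --pt "0.744 -0.052 0" --pt "0.744 -0.052 0" --pt "0.744 -0.052 0" --pt "0.744 -0.052 0" --pt "0.744 -0.052 0.167" --pt "0.744 -0.052 0.167" --pt "0.744 -0.052 0.167" --pt "0.744 -0.052 0.167" --turn '[0.022, 0.022, 0.022, 0.022, 0.022, 0.022, 0.022, 0.022]'

```text
time_s: 25.62
ee_pos: [466.4, 281.1, 59.7]
ee_rot: [179.9, -0.1, 87.1]
force: [0.5, -0.7, -0.1]
gripper_width: 45.4
gripper_force: 0.0
```

Emit:
step_arm --pt "0 0 0.1" --pt "0 0 0.18" --pt "0 0 0.23" --pt "0 0 0.25" --pt "0 0 0.25" --pt "0 0 0.25" --turn '[0, 0, 0, 0, 0, 0]'

```text
time_s: 26.38
ee_pos: [465.6, 281.6, -16.2]
ee_rot: [179.9, -0.1, 87.1]
force: [-0.5, 0.2, -0.3]
gripper_width: 45.4
gripper_force: 0.0
```

Emit:
step_arm --pt "0 0 0" --pt "0 0 0" --pt "0 0 0" --pt "0 0 0" --pt "0 0 0" --turn '[0, 0, 0, 0, 0]' --fingers 1

```text
time_s: 27.0
ee_pos: [465.1, 281.3, -16.7]
ee_rot: [180.0, -0.0, 87.2]
force: [-1.2, -0.3, 3.0]
gripper_width: 31.8
gripper_force: 30.4
```

```bash
python3 plan.py 464.6,280.9,110,87.3 +500,70,110,95 525.8,-145.8,60,102.7 525.8,-145.8,26,102.7 +525.8,-145.8,11,102.7
```

```text
NEW [-0.0, 0.0, -0.417] -0.0 minrows 2.0 
same [-0.697, 0.152, -0.417] -0.022 minrows 3.4 
NEW [-0.724, 0.022, 0.167] -0.021 minrows 3.6 
NEW [0.0, -0.0, 0.113] 0.0 minrows 0.5 
same [0.0, -0.0, 0.163] 0.0 minrows 0.2
```

Emit:
step_arm --pt "0 0 -0.1" --pt "0 0 -0.25" --pt "0 0 -0.417" --pt "0 0 -0.417" --pt "-0.697 0.152 -0.417" --pt "-0.697 0.152 -0.417" --pt "-0.697 0.152 -0.417" --pt "-0.697 0.152 -0.417" --pt "-0.697 0.152 -0.417" --turn '[0, 0, 0, 0, -0.022, -0.022, -0.022, -0.022, -0.022]'

```text
time_s: 28.12
ee_pos: [499.2, 68.4, 106.5]
ee_rot: [-179.8, -0.0, 94.9]
force: [0.8, 0.5, -0.4]
gripper_width: 31.8
gripper_force: 30.0
```

Emit:
step_arm --pt "-0.724 0.022 0" --pt "-0.724 0.022 0" --pt "-0.724 0.022 0" --pt "-0.724 0.022 0" --pt "-0.724 0.022 0" --pt "-0.724 0.022 0.167" --pt "-0.724 0.022 0.167" --pt "-0.724 0.022 0.167" --pt "-0.724 0.022 0.167" --turn '[-0.021, -0.021, -0.021, -0.021, -0.021, -0.021, -0.021, -0.021, -0.021]'

```text
time_s: 29.25
ee_pos: [527.2, -145.2, 59.6]
ee_rot: [179.8, 0.1, 102.7]
force: [-0.1, 0.3, -1.0]
gripper_width: 31.8
gripper_force: 30.0
```

Emit:
step_arm --pt "0 0 0.04" --pt "0 0 0.08" --pt "0 0 0.1" --pt "0 0 0.113" --pt "0 0 0.125" --pt "0 0 0.137" --pt "0 0 0.15" --pt "0 0 0.163" --pt "0 0 0.163" --turn '[0, 0, 0, 0, 0, 0, 0, 0, 0]'

```text
time_s: 30.38
ee_pos: [525.6, -145.6, 8.8]
ee_rot: [-180.0, -0.0, 102.6]
force: [-0.3, 0.3, -0.2]
gripper_width: 31.9
gripper_force: 30.0
```

```bash
python3 - <<'E'
import json;c=json.load(open("cmd.json"));c[2]=9;json.dump(c,open("cmd.json","w"));print(c)
E
python3 plan.py 525.7,-145.8,8,102.7 +525.7,-145.9,100,102.7 +637.9,142,80,105.2 637.9,142,-14.5,105.2
```

```text
[525.9505341681935, -145.87897820808638, 9, 102.7]
NEW [0.0, -0.001, 0.003] 0.0 minrows 0.0 
same [0.0, -0.001, -0.303] 0.0 minrows 1.5 
same [0.854, 0.575, -0.237] -0.007 minrows 5.0 
NEW [0.0, 0.0, 0.315] 0.0 minrows 1.5
```

Emit:
step_arm --pt "0 0 0.003" --pt "0 0 0.003" --pt "0 0 0.003" --pt "0 0 0.003" --pt "0 0 -0.1" --pt "0 0 -0.25" --pt "0 0 -0.303" --pt "0 0 -0.303" --turn '[0, 0, 0, 0, 0, 0, 0, 0]' --fingers 0

```text
time_s: 31.38
ee_pos: [526.3, -145.8, 100.7]
ee_rot: [179.9, 0.1, 102.6]
force: [0.8, 0.3, -0.7]
gripper_width: 45.9
gripper_force: 0.0
```

Emit:
step_arm --pt "0.854 0.575 0.066" --pt "0.854 0.575 0.066" --pt "0.854 0.575 0.066" --pt "0.854 0.575 0.066" --pt "0.854 0.575 0.066" --pt "0.854 0.575 0.066" --pt "0.854 0.575 0.066" --pt "0.854 0.575 0.066" --turn '[-0.007, -0.007, -0.007, -0.007, -0.007, -0.007, -0.007, -0.007]'

```text
time_s: 32.38
ee_pos: [637.4, 140.5, 79.6]
ee_rot: [-179.9, 0.0, 105.1]
force: [0.6, -0.5, 0.4]
gripper_width: 45.5
gripper_force: 0.0
```

```bash
python3 - <<'E'
from h import *
f=grab("scene"); pickle.dump(f,open("s6.pkl","wb"));print(*[p for p in plates(f) if 300<p[0]<800 and abs(p[1])<450],sep="\n")
f=grab("top"); pickle.dump(f,open("t6.pkl","wb")); print(*[p for p in plates(f) if 300<p[0]<800 and abs(p[1])<450],sep="\n")
E
```

```text
(637.7, 145.8, -75.5, 68, 36)
(548.7, 131.1, 84.9, 70, 36)
(469.5, 114.9, 88.9, 68, 37)
(516.8, -167.3, -77.6, 80, 40)
(468.9, 102.2, 89.8, 50, 34)
(528.4, -149.5, -77.4, 89, 32)
(547.9, 119.8, 89.7, 55, 37)
```

Emit:
step_arm --pt "0 0 0.15" --pt "0 0 0.25" --pt "0 0 0.29" --pt "0 0 0.315" --pt "0 0 0.315" --pt "0 0 0.315" --turn '[0, 0, 0, 0, 0, 0]'

```text
time_s: 33.22
ee_pos: [639.1, 142.3, -13.0]
ee_rot: [179.9, 0.0, 105.1]
force: [-0.0, 0.1, -0.1]
gripper_width: 45.7
gripper_force: 0.0
```

Emit:
step_arm --pt "0 0 0" --pt "0 0 0" --pt "0 0 0" --pt "0 0 0" --pt "0 0 0" --turn '[0, 0, 0, 0, 0]' --fingers 1

```text
time_s: 33.85
ee_pos: [638.6, 142.2, -13.6]
ee_rot: [179.9, -0.0, 105.2]
force: [0.7, 1.1, 5.6]
gripper_width: 31.5
gripper_force: 30.0
```

```bash
python3 plan.py 637.9,142,90,105.2 +580,-80,90,103 548.6,-247.3,60,102.7 548.6,-247.3,16,102.7
```

```text
NEW [0.0, 0.0, -0.348] 0.0 minrows 1.7 
same [-0.663, -0.38, -0.348] 0.006 minrows 3.7 
NEW [-0.52, -0.228, 0.1] 0.001 minrows 2.8 
NEW [0.0, -0.0, 0.147] 0.0 minrows 0.7
```

Emit:
step_arm --pt "0 0 -0.1" --pt "0 0 -0.25" --pt "0 0 -0.348" --pt "0 0 -0.348" --pt "-0.663 -0.38 -0.348" --pt "-0.663 -0.38 -0.348" --pt "-0.663 -0.38 -0.348" --pt "-0.663 -0.38 -0.348" --pt "-0.663 -0.38 -0.348" --turn '[0, 0, 0, 0, 0.006, 0.006, 0.006, 0.006, 0.006]'

```text
time_s: 34.98
ee_pos: [577.8, -82.2, 87.9]
ee_rot: [-179.8, -0.1, 102.7]
force: [0.4, 0.4, -0.5]
gripper_width: 31.1
gripper_force: 30.0
```

Emit:
step_arm --pt "-0.52 -0.228 0" --pt "-0.52 -0.228 0" --pt "-0.52 -0.228 0" --pt "-0.52 -0.228 0" --pt "-0.52 -0.228 0.1" --pt "-0.52 -0.228 0.1" --pt "-0.52 -0.228 0.1" --turn '[0.001, 0.001, 0.001, 0.001, 0.001, 0.001, 0.001]'

```text
time_s: 35.85
ee_pos: [549.1, -245.9, 60.1]
ee_rot: [-180.0, -0.0, 102.7]
force: [-0.1, 0.2, -0.9]
gripper_width: 31.3
gripper_force: 30.0
```

Emit:
step_arm --pt "0 0 0.04" --pt "0 0 0.07" --pt "0 0 0.085" --pt "0 0 0.1" --pt "0 0 0.11" --pt "0 0 0.12" --pt "0 0 0.133" --pt "0 0 0.147" --pt "0 0 0.147" --turn '[0, 0, 0, 0, 0, 0, 0, 0, 0]'

```text
time_s: 36.98
ee_pos: [548.3, -247.0, 15.6]
ee_rot: [-180.0, -0.0, 102.6]
force: [0.6, 0.6, -0.5]
gripper_width: 31.4
gripper_force: 30.0
```

```bash
python3 plan.py 548.6,-247.3,5,102.7 +548.6,-247.3,100,102.7 +560,-50,100,95 548.7,127.5,60,85.4
```

```text
NEW [0.0, -0.0, 0.036] 0.0 minrows 0.2 
same [0.0, -0.0, -0.28] 0.0 minrows 1.5 
same [0.633, 0.181, -0.28] 0.021 minrows 3.2 
NEW [0.593, 0.016, 0.133] 0.027 minrows 2.9
```

Emit:
step_arm --pt "0 0 0.012" --pt "0 0 0.024" --pt "0 0 0.037" --pt "0 0 0.037" --pt "0 0 0.037" --turn '[0, 0, 0, 0, 0]'

```text
time_s: 37.6
ee_pos: [548.5, -247.1, 4.9]
ee_rot: [-180.0, -0.0, 102.6]
force: [0.4, 0.5, -1.5]
gripper_width: 31.3
gripper_force: 30.0
```

Lowered by 0.037; subsequent relative numbers adjusted by that amount.

Emit:
step_arm --pt "0 0 0" --pt "0 0 0" --pt "0 0 0" --pt "0 0 0" --pt "0 0 -0.1" --pt "0 0 -0.25" --pt "0 0 -0.316" --pt "0 0 -0.316" --pt "0.633 0.181 -0.316" --pt "0.633 0.181 -0.316" --pt "0.633 0.181 -0.316" --pt "0.633 0.181 -0.316" --pt "0.633 0.181 -0.316" --turn '[0, 0, 0, 0, 0, 0, 0, 0, 0.021, 0.021, 0.021, 0.021, 0.021]' --fingers 0

```text
time_s: 39.22
ee_pos: [559.5, -49.7, 98.7]
ee_rot: [-179.9, 0.0, 95.2]
force: [0.6, -0.0, 0.7]
gripper_width: 45.7
gripper_force: 0.0
```

```bash
python3 - <<'E'
from h import *
f=grab("top"); print(*[p for p in plates(f) if 300<p[0]<800 and abs(p[1])<450],sep="\n")
f=grab("scene"); print(*[p for p in plates(f) if 300<p[0]<800 and abs(p[1])<450],sep="\n")
E
```

```text
(468.9, 111.2, 89.8, 68, 34)
(548.7, 126.7, 85.6, 69, 36)
(550.5, -250.3, -78.1, 64, 32)
(548.6, 130.7, 84.7, 70, 36)
(469.5, 115.4, 88.9, 69, 37)
(501.4, -135.6, 62.2, 58, 32)
```

Emit:
step_arm --pt "0.593 0.016 0" --pt "0.593 0.016 0" --pt "0.593 0.016 0" --pt "0.593 0.016 0.133" --pt "0.593 0.016 0.133" --pt "0.593 0.016 0.133" --turn '[0.027, 0.027, 0.027, 0.027, 0.027, 0.027]'

```text
time_s: 40.08
ee_pos: [550.0, 126.4, 60.5]
ee_rot: [180.0, -0.0, 85.2]
force: [-0.9, -0.4, 1.4]
gripper_width: 45.5
gripper_force: 0.0
```

```bash
python3 plan.py 548.7,127.3,-15,85.4
```

```text
NEW [-0.001, -0.0, 0.25] 0.0 minrows 1.2
```

Emit:
step_arm --pt "0 0 0.1" --pt "0 0 0.18" --pt "0 0 0.225" --pt "0 0 0.25" --pt "0 0 0.25" --pt "0 0 0.25" --turn '[0, 0, 0, 0, 0, 0]'

```text
time_s: 40.83
ee_pos: [549.8, 127.8, -14.3]
ee_rot: [179.9, -0.0, 85.3]
force: [0.8, 0.8, -0.3]
gripper_width: 45.7
gripper_force: 0.0
```

Emit:
step_arm --pt "0 0 0" --pt "0 0 0" --pt "0 0 0" --pt "0 0 0" --pt "0 0 0" --turn '[0, 0, 0, 0, 0]' --fingers 1

```text
time_s: 41.45
ee_pos: [549.3, 127.9, -14.7]
ee_rot: [180.0, -0.0, 85.3]
force: [-0.9, 0.7, 6.0]
gripper_width: 31.6
gripper_force: 30.0
```

```bash
python3 plan.py 548.7,127.3,90,85.4 +560,-80,90,97 548.7,-247.2,60,102.7 548.7,-247.2,17,102.7
```

```text
NEW [0.0, -0.0, -0.35] 0.0 minrows 1.7 
same [-0.686, 0.092, -0.35] -0.032 minrows 3.3 
NEW [-0.548, -0.104, 0.1] -0.016 minrows 2.7 
NEW [-0.0, -0.0, 0.143] 0.0 minrows 0.7
```

Emit:
step_arm --pt "0 0 -0.1" --pt "0 0 -0.25" --pt "0 0 -0.35" --pt "0 0 -0.35" --pt "-0.686 0.092 -0.35" --pt "-0.686 0.092 -0.35" --pt "-0.686 0.092 -0.35" --pt "-0.686 0.092 -0.35" --pt "-0.686 0.092 -0.35" --turn '[0, 0, 0, 0, -0.032, -0.032, -0.032, -0.032, -0.032]'

```text
time_s: 42.58
ee_pos: [558.6, -81.2, 87.6]
ee_rot: [-179.8, -0.1, 96.7]
force: [0.1, -1.1, -0.8]
gripper_width: 31.4
gripper_force: 30.0
```

Emit:
step_arm --pt "-0.548 -0.104 0" --pt "-0.548 -0.104 0" --pt "-0.548 -0.104 0" --pt "-0.548 -0.104 0" --pt "-0.548 -0.104 0.1" --pt "-0.548 -0.104 0.1" --pt "-0.548 -0.104 0.1" --turn '[-0.016, -0.016, -0.016, -0.016, -0.016, -0.016, -0.016]'

```text
time_s: 43.45
ee_pos: [549.0, -245.3, 60.0]
ee_rot: [-180.0, -0.0, 102.7]
force: [-0.3, -0.6, -0.7]
gripper_width: 31.5
gripper_force: 30.0
```

Emit:
step_arm --pt "0 0 0.04" --pt "0 0 0.07" --pt "0 0 0.085" --pt "0 0 0.1" --pt "0 0 0.11" --pt "0 0 0.12" --pt "0 0 0.133" --pt "0 0 0.143" --pt "0 0 0.143" --turn '[0, 0, 0, 0, 0, 0, 0, 0, 0]'

```text
time_s: 44.58
ee_pos: [548.4, -246.5, 16.6]
ee_rot: [-180.0, -0.0, 102.6]
force: [0.2, -0.3, -2.3]
gripper_width: 31.3
gripper_force: 30.0
```

```bash
python3 plan.py 548.7,-247.2,10.4,102.7 548.7,-247.2,100,102.7 +540,-50,100,95 468.9,111.6,60,89.5 468.9,111.6,-15,89.5
```

```text
NEW [-0.0, -0.0, 0.022] 0.0 minrows 0.1 
NEW [-0.0, -0.0, -0.298] 0.0 minrows 1.4 
same [0.647, 0.116, -0.298] 0.021 minrows 3.2 
NEW [0.558, -0.188, 0.133] 0.016 minrows 2.9 
NEW [0.0, 0.0, 0.25] -0.0 minrows 1.2
```

Emit:
step_arm --pt "0 0 0.01" --pt "0 0 0.022" --pt "0 0 0.022" --pt "0 0 0.022" --turn '[0, 0, 0, 0]'

```text
time_s: 45.08
ee_pos: [548.6, -246.6, 10.3]
ee_rot: [180.0, -0.0, 102.6]
force: [0.3, -0.4, -0.8]
gripper_width: 31.2
gripper_force: 30.0
```

Emit:
step_arm --pt "0 0 0" --pt "0 0 0" --pt "0 0 0" --pt "0 0 0" --pt "0 0 -0.1" --pt "0 0 -0.25" --pt "0 0 -0.298" --pt "0 0 -0.298" --pt "0.647 0.116 -0.298" --pt "0.647 0.116 -0.298" --pt "0.647 0.116 -0.298" --pt "0.647 0.116 -0.298" --pt "0.647 0.116 -0.298" --turn '[0, 0, 0, 0, 0, 0, 0, 0, 0.021, 0.021, 0.021, 0.021, 0.021]' --fingers 0

```text
time_s: 46.7
ee_pos: [539.5, -49.4, 98.5]
ee_rot: [-179.9, 0.0, 95.2]
force: [-0.2, -1.2, 0.9]
gripper_width: 45.5
gripper_force: 0.0
```

```bash
python3 - <<'E'
from h import *
f=grab("top"); print(*[p for p in plates(f) if 300<p[0]<800 and abs(p[1])<450],sep="\n")
f=grab("scene"); print(*[p for p in plates(f) if 300<p[0]<800 and abs(p[1])<450],sep="\n")
E
```

```text
(469.6, 110.1, 87.7, 70, 37)
(523.7, -117.5, -1.4, 37, 25)
(551.2, -251.3, -76.4, 65, 33)
(469.5, 114.9, 88.8, 68, 37)
(548.8, -265.0, 79.2, 79, 35)
```

Emit:
step_arm --pt "0.558 -0.188 0" --pt "0.558 -0.188 0" --pt "0.558 -0.188 0" --pt "0.558 -0.188 0.133" --pt "0.558 -0.188 0.133" --pt "0.558 -0.188 0.133" --turn '[0.016, 0.016, 0.016, 0.016, 0.016, 0.016]'

```text
time_s: 47.55
ee_pos: [470.2, 111.2, 60.4]
ee_rot: [180.0, -0.0, 89.2]
force: [0.2, -1.0, 0.7]
gripper_width: 45.7
gripper_force: 0.0
```

Emit:
step_arm --pt "0 0 0.1" --pt "0 0 0.18" --pt "0 0 0.225" --pt "0 0 0.25" --pt "0 0 0.25" --pt "0 0 0.25" --turn '[0, 0, 0, 0, 0, 0]'

```text
time_s: 48.3
ee_pos: [469.8, 112.3, -14.5]
ee_rot: [179.9, -0.0, 89.3]
force: [-0.0, 0.4, -0.8]
gripper_width: 45.4
gripper_force: 0.0
```

Emit:
step_arm --pt "0 0 0" --pt "0 0 0" --pt "0 0 0" --pt "0 0 0" --pt "0 0 0" --turn '[0, 0, 0, 0, 0]' --fingers 1

```text
time_s: 48.92
ee_pos: [469.5, 112.3, -14.7]
ee_rot: [180.0, -0.0, 89.3]
force: [-0.3, -0.2, 6.2]
gripper_width: 31.8
gripper_force: 30.2
```

```bash
python3 plan.py 468.9,111.6,90,89.5 +530,-80,90,97 548.6,-247.0,60,102.7 548.6,-247.0,22,102.7
```

```text
NEW [0.0, 0.0, -0.35] -0.0 minrows 1.7 
same [-0.636, 0.211, -0.35] -0.021 minrows 3.2 
NEW [-0.56, -0.006, 0.1] -0.016 minrows 2.7 
NEW [-0.0, -0.0, 0.127] 0.0 minrows 0.6
```

Emit:
step_arm --pt "0 0 -0.1" --pt "0 0 -0.25" --pt "0 0 -0.35" --pt "0 0 -0.35" --pt "-0.636 0.211 -0.35" --pt "-0.636 0.211 -0.35" --pt "-0.636 0.211 -0.35" --pt "-0.636 0.211 -0.35" --pt "-0.636 0.211 -0.35" --turn '[0, 0, 0, 0, -0.021, -0.021, -0.021, -0.021, -0.021]'

```text
time_s: 50.05
ee_pos: [529.0, -79.6, 88.0]
ee_rot: [-179.8, -0.1, 96.8]
force: [-0.3, 1.2, -1.4]
gripper_width: 31.1
gripper_force: 30.2
```

Emit:
step_arm --pt "-0.56 -0.006 0" --pt "-0.56 -0.006 0" --pt "-0.56 -0.006 0" --pt "-0.56 -0.006 0" --pt "-0.56 -0.006 0.1" --pt "-0.56 -0.006 0.1" --pt "-0.56 -0.006 0.1" --turn '[-0.016, -0.016, -0.016, -0.016, -0.016, -0.016, -0.016]'

```text
time_s: 50.92
ee_pos: [548.7, -244.8, 60.3]
ee_rot: [180.0, -0.0, 102.7]
force: [0.4, 0.3, -0.9]
gripper_width: 31.3
gripper_force: 30.2
```

Emit:
step_arm --pt "0 0 0.04" --pt "0 0 0.07" --pt "0 0 0.085" --pt "0 0 0.1" --pt "0 0 0.11" --pt "0 0 0.12" --pt "0 0 0.127" --pt "0 0 0.127" --turn '[0, 0, 0, 0, 0, 0, 0, 0]'

```text
time_s: 51.92
ee_pos: [548.4, -246.3, 21.6]
ee_rot: [-180.0, -0.0, 102.6]
force: [-0.5, -0.7, -1.5]
gripper_width: 31.5
gripper_force: 30.2
```

Emit:
step_arm --pt "0 0 0.01" --pt "0 0 0.018" --pt "0 0 0.018" --pt "0 0 0.018" --turn '[0, 0, 0, 0]'

```text
time_s: 52.42
ee_pos: [548.5, -246.4, 16.3]
ee_rot: [180.0, -0.0, 102.6]
force: [0.5, -0.5, -0.6]
gripper_width: 31.4
gripper_force: 30.2
```

```bash
python3 plan.py 548.6,-247,16.6,102.7 548.6,-247,110,102.7 +570,20,110,102.7
```

```text
NEW [-0.0, -0.0, 0.018] 0.0 minrows 0.1 
NEW [-0.0, -0.0, -0.312] 0.0 minrows 1.5 
same [0.852, 0.265, -0.312] 0.0 minrows 4.3
```

Emit:
step_arm --pt "0 0 0" --pt "0 0 0" --pt "0 0 0" --pt "0 0 0" --pt "0 0 -0.1" --pt "0 0 -0.25" --pt "0 0 -0.312" --pt "0 0 -0.312" --pt "0.852 0.265 -0.312" --pt "0.852 0.265 -0.312" --pt "0.852 0.265 -0.312" --pt "0.852 0.265 -0.312" --pt "0.852 0.265 -0.312" --pt "0.852 0.265 -0.312" --turn '[0, 0, 0, 0, 0, 0, 0, 0, 0, 0, 0, 0, 0, 0]' --fingers 0

```text
time_s: 54.18
ee_pos: [569.5, 21.0, 108.8]
ee_rot: [-179.9, 0.0, 102.8]
force: [-0.3, -1.2, -0.9]
gripper_width: 45.5
gripper_force: 0.0
```

```bash
python3 - <<'E'
from h import *
g=grab("top");f=grab("scene"); pickle.dump(g,open("t7.pkl","wb")); pickle.dump(f,open("s7.pkl","wb"))
for z in(30,36): print(z,*[p for p in plates(g,z)+plates(f,z) if 300<p[0]<800 and abs(p[1])<450],sep="\n")
a=cv2.resize(f["color"][165:260,225:335],(400,345),interpolation=cv2.INTER_CUBIC)
b=cv2.resize(g["color"][200:298,345:465],(400,327),interpolation=cv2.INTER_CUBIC)
b=cv2.copyMakeBorder(b,0,18,0,0,cv2.BORDER_CONSTANT)
cv2.imwrite("pics/m7.png",np.hstack([a,b]))
E
```

```text
30
(527.5, -146.8, -77.5, 88, 35)
(548.8, -246.7, -77.3, 67, 33)
(548.1, -244.3, -77.4, 78, 43)
36
(526.7, -146.0, -77.5, 88, 34)
(547.9, -245.4, -77.3, 66, 33)
(550.8, -238.9, -77.4, 78, 42)
```

View pics/m7.png

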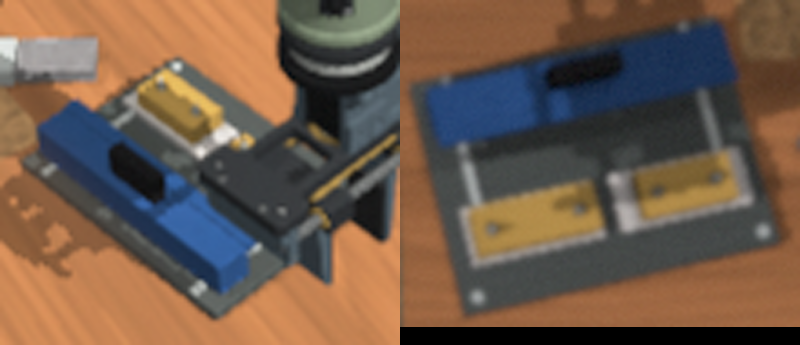

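```bash
python3 plan.py 621.8,-175,110,102.7 +621.8,-175,34,102.7 572.3,-186.2,34,102.7
```

```text
NEW [-0.672, 0.026, 0.0] 0.0 minrows 3.2 
same [-0.672, 0.026, 0.254] 0.0 minrows 1.2 
NEW [-0.0, -0.169, -0.0] 0.0 minrows 0.8
```

Emit:
step_arm --pt "-0.672 0.026 0" --pt "-0.672 0.026 0" --pt "-0.672 0.026 0" --pt "-0.672 0.026 0" --pt "-0.672 0.026 0" --pt "-0.672 0.026 0" --pt "-0.672 0.026 0.12" --pt "-0.672 0.026 0.2" --pt "-0.672 0.026 0.254" --pt "-0.672 0.026 0.254" --pt "-0.672 0.026 0.254" --turn '[0, 0, 0, 0, 0, 0, 0, 0, 0, 0, 0]'

```text
time_s: 55.65
ee_pos: [622.6, -174.3, 34.8]
ee_rot: [179.9, 0.0, 102.7]
force: [-0.5, 0.0, 0.5]
gripper_width: 45.5
gripper_force: 0.0
```

Emit:
step_arm --pt "0 0 0" --pt "0 0 0" --pt "0 0 0" --pt "0 0 0" --pt "0 0 0" --pt "0 0 0" --turn '[0, 0, 0, 0, 0, 0]' --fingers 1

```text
time_s: 56.4
ee_pos: [621.8, -174.7, 34.0]
ee_rot: [-180.0, 0.0, 102.6]
force: [-1.2, -1.2, 2.7]
gripper_width: 14.0
gripper_force: 30.0
```

Emit:
step_arm --pt "0 -0.02 0" --pt "0 -0.04 0" --pt "0 -0.06 0" --pt "0 -0.08 0" --pt "0 -0.1 0" --pt "0 -0.12 0" --pt "0 -0.14 0" --pt "0 -0.155 0" --pt "0 -0.169 0" --pt "0 -0.169 0" --pt "0 -0.169 0" --turn '[0, 0, 0, 0, 0, 0, 0, 0, 0, 0, 0]'

```text
time_s: 57.78
ee_pos: [573.0, -185.7, 33.9]
ee_rot: [179.9, 0.0, 102.6]
force: [5.0, 0.7, 3.0]
gripper_width: 13.7
gripper_force: 30.0
```

```bash
python3 plan.py 572.9,-185.8,34,102.7 +572.9,-185.8,120,102.7 +572.9,60,150,102.7
```

```text
NEW [0.001, 0.002, -0.0] 0.0 minrows 0.0 
same [0.001, 0.002, -0.287] 0.0 minrows 1.4 
same [0.8, 0.182, -0.387] 0.0 minrows 4.0
```

Emit:
step_arm --pt "0 0.001 0" --pt "0 0.001 0" --pt "0 0.001 0" --pt "0 0.001 0" --pt "0 0.001 -0.15" --pt "0 0.001 -0.287" --pt "0 0.001 -0.287" --pt "0.8 0.18 -0.387" --pt "0.8 0.18 -0.387" --pt "0.8 0.18 -0.387" --pt "0.8 0.18 -0.387" --pt "0.8 0.18 -0.387" --pt "0.8 0.18 -0.387" --pt "0.8 0.18 -0.387" --turn '[0, 0, 0, 0, 0, 0, 0, 0, 0, 0, 0, 0, 0, 0]' --fingers 0

```text
time_s: 59.52
ee_pos: [572.2, 58.9, 149.1]
ee_rot: [-179.9, 0.0, 102.5]
force: [-0.1, -0.4, -0.4]
gripper_width: 45.2
gripper_force: 0.0
```

```bash
python3 - <<'E'
from h import *
g=grab("top");f=grab("scene")
a=cv2.resize(f["color"][165:260,225:335],(400,345),interpolation=cv2.INTER_CUBIC)
b=cv2.resize(g["color"][200:298,345:465],(400,327),interpolation=cv2.INTER_CUBIC)
b=cv2.copyMakeBorder(b,0,18,0,0,cv2.BORDER_CONSTANT)
cv2.imwrite("pics/m8.png",np.hstack([a,b]))
E
```

```text
(no output)
```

View pics/m8.png

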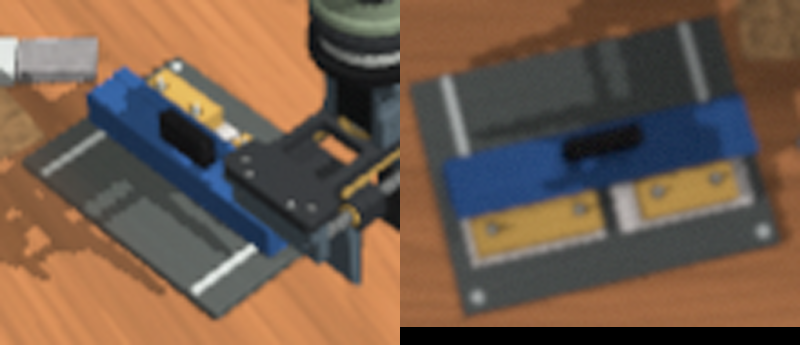

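The keeper is closed, with its lip over both stacks. The pins show through the holes of the top plates.

```bash
python3 -c "
from workcell import env
print(env.job_done())"
```

```text
the job is handed in; nothing more can be done
None
```

The job is handed in: both long plates are on the wide pins, all three short plates are on the narrow pins, and the keeper is closed with its lip over them; the hand-in call gave no verdict.

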